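# Load the repair caddy, click its handle up and carry it to the outgoing mat

## Robot

A 6-joint arm with a two-finger parallel gripper is mounted at the origin on the work surface. World frame = base frame: x ahead of the robot, y to its left, z up, the work surface at z = 0. Lengths are in m, angles in rad, forces in N, time in s.
With the tool pointing down it reaches from about 0.375 to 0.825 m from the base axis. Payload 5.5 kg.
Tool frame: the origin (TCP) lies on the centre line of the jaws, within the pads' length; the fingertips stand bot.tips_ahead ahead of it and the grasp point (between the pads) lies 6 mm ahead of it (bot.tips_ahead is the distance from the TCP to the fingertips, in m); z points along the fingers, y is the line along which they close (so a half turn about z gives the same grasp; the last joint's range is limited). The gripper opens to 85 mm and grips with 20 to 120 N. Pads are 22 mm wide; open, the fingers measure 114 mm over their backs; the gripper's body (76 mm by 85 mm) begins 54 mm behind the grasp point. The pads swing forward as they close: fully open they stand 13 mm farther back than shut.
Start: joints at [-1.277, 0.314, -0.047, 1.21, 0, 1.571], TCP at [0.174, -0.574, 0.256] pointing down, gripper open.
Joint ranges: [-2.67, 2.67], [-0.69, 1.73], [-1.03, 1.25], [-2.08, 2.16], [-1.42, 1.45], [-3.14, 3.14]. Speed limits (rad/s): [2.39, 2.39, 3.01, 3.14, 3.14, 3.14].

## Interface

Orientations are given as a unit quaternion [x, y, z, w].
In Python, from cell import bot, eyes gives the robot as it stands.
- The arm moves only by the shell command python3 -m handwheel 'ROWS' [FORCE]. ROWS is a JSON object of lists of equal length, an entry for each row: "delta_pos": the shift along the tool's x, y, z in m, a list of three; "rotation": the turn, a rotation vector about the tool's x, y, z in degrees, a list of three; "gripper": the finger opening in m, from 0 to 0.0854. A call has 1 to 12 rows; each row shifts and turns the commanded pose from where the row before left it, along the tool's axes as they then stand; what a row does not reach is not made up. A row lasts 1/8 s, in which the tool goes at most 62.5 mm and 10.7 degrees, less where a joint would pass 70% of its speed; a pose out of reach is approached as far as the arm can. A call is refused whole if a number of a shift passes 0.0625 or a number of a turn 10.7, either way. A call with a gripper value outside its range is refused whole. The fingers move at their own pace and stop on an object; FORCE is the grip in N (left out, the last holds). Time passes only in rows, so rows that do not move let the fingers close. It gives the time, the measured TCP pose, the force, the opening and the grip force at its end, in the units of the state.
- bot.sense(): the state, without advancing time (a new reading comes with each control period).
- eyes.camera(name): name is "side" or "top"; returns the picture (420x560x3 uint8, blue, green, red); there is no depth.
- eyes.camera_params(name): a dict with "vfov" (degrees; the focal length in pixels is half the picture's height over the tangent of half this angle, whatever the lens; pixels are square), "cx", "cy" (the principal point, pixels), "xyz" and "attitude" of the camera in the world. Camera axes: x right, y up, looking along -z (the intrinsics and any distortion apply to the point x, -y, -z); pixel columns grow to the right and rows downward; lengths in m; the calibration is good to about 2 mm. A picture is of the moment at which its call begins. camera_params takes no time and is no camera call.
- bot.hand_in(): hands the job in; it is judged then, once.
The state is a dict: "time_s": time; "joints": joint angles; "qd": joint speeds; "joint_torque": joint torques, N m; "ee_pos": TCP position; "orientation": TCP orientation; "ft_force": force on the tool from outside, world axes, zero at the start; "wrist_torque": the same for the moment, N m; "gripper_width": finger opening in m; "gripper_force": force on a finger pad.
Only numpy, scipy, OpenCV 4.12 (cv2) and the standard library are available. Lean on these libraries where they do the work, as an engineer would, in place of code of your own. Each camera call takes 0.05 s, during which the arm holds its last target. There are 200 camera calls.

## Task

Put the small green-flanged solder reel and the green terminal block into the blue caddy, and then swing its folded carry handle all the way up until it clicks into its upright detent, and let go so that you see it stay up by itself. Then take the handle again by its orange grip, lift the caddy clear of the bench by it, level and without spilling, and set it down wholly on the yellow-edged green mat, square with the mat. Leave the orange terminal block, the red-lidded tin and the brass tip cleaner where they are.

Things in the scene. Friction and masses are not known exactly. Their poses are not given: they have to be found in the camera images.
- caddy: Loose blue open-topped plastic caddy, about 0.55 kg empty, 160 (x) x 200 (y) mm outside, 60 mm tall, walls and floor 4 to 5 mm. On the end walls (y = +-98 mm) 130 mm wide cheeks rise to 96 mm and carry the handle's hinge. Origin: centre of its underside, z up.
- caddy_hinge (a point): Middle of the handle's hinge line, 80 mm above the caddy's underside on its centre; the hinge line runs along the caddy's y axis.
- handle (a joint): Angle of the caddy's U-shaped carry handle, rad, about the caddy's +y axis. 0: folded, level, out to the caddy's -x side; 1.571: upright, its end stop. The hinge is stiff: it stays where it is left. A sprung ball detent must be pushed past at 1.3 to 1.45 rad (about 2.5 N at the grip); then it snaps home and is held. Black arms at y = +-110 mm.
- grip: Orange moulded hand grip in the middle of the handle's bar, origin at its centre, 125 mm from the hinge line: 12 mm thick along the handle's radius (its x axis, which is level when folded and vertical when upright), 90 mm long along y, 26 mm wide along its z axis (vertical when folded, level when upright). Bar to either side: 7 x 16 mm.
- mat: Fixed flat mat, green with a yellow edge, 210 (x) x 260 (y) mm, 2 mm thick. Origin: centre of its underside.
- reel: Loose solder reel standing on its flange: two green flanges of 50 mm diameter, 5 mm thick, silver core of 38 mm; 42 mm tall, 100 g. Origin: centre of its underside.
- green_block: Loose green terminal block, 60 (x) x 22 (y) x 26 mm tall, 40 g. Origin: centre of its underside.
- tin: Loose round flux tin with red lid, 44 mm diameter, 32 mm tall, 60 g; bystander, to be left alone. Origin: centre of its underside.
- orange_block: Orange terminal block, same size as the green one; bystander, to be left alone. Origin: centre of its underside.
- cleaner: Brass dome-shaped tip cleaner, 74 mm diameter, 71 mm tall; bystander. Origin: centre of its underside.
Things that resemble listed ones, but are neither listed nor needed, are in the scene too. Of the things like the reel, leave any that is black or purple; of the rest the larger one is meant.

How it is judged:
On the way, in this order (a step that is already met when the one before it is completed fails the run):
1. the reel and the green block are both in the caddy, and the fingers are off them (x of reel in the frame of caddy between -0.074 and 0.074 m and y of reel in the frame of caddy between -0.094 and 0.094 m and z of reel in the frame of caddy between -0.005 and 0.045 m and x of green_block in the frame of caddy between -0.074 and 0.074 m and y of green_block in the frame of caddy between -0.094 and 0.094 m and z of green_block in the frame of caddy between -0.005 and 0.045 m and contact force between the fingers and reel below 0.1 N and contact force between the fingers and green_block below 0.1 N), for 0.1 s.
2. the handle is up in its detent and stays there with the fingers off the caddy (value of joint handle above 1.48 rad and contact force between the fingers and caddy below 0.1 N), for 0.3 s.
3. the caddy hangs clear of the bench from the grip in the fingers (value of joint handle above 1.48 rad and height (world z) of caddy above 0.015 m and contact force between the fingers and grip above 1 N), for 0.2 s.
At the end, for the whole second after the job is handed in: The reel and the green block lie in the caddy; its handle is above 1.48 rad (home in the detent); the caddy stands released, level and at rest on the mat, its centre within 30 mm of the mat's centre along each of the mat's axes and its sides within 0.2 rad of the mat's (all of step 2 and x of reel in the frame of caddy between -0.074 and 0.074 m and y of reel in the frame of caddy between -0.094 and 0.094 m and z of reel in the frame of caddy between -0.005 and 0.045 m and x of green_block in the frame of caddy between -0.074 and 0.074 m and y of green_block in the frame of caddy between -0.094 and 0.094 m and z of green_block in the frame of caddy between -0.005 and 0.045 m and x of caddy in the frame of mat between -0.03 and 0.03 m and y of caddy in the frame of mat between -0.03 and 0.03 m and height (world z) of caddy between -0.004 and 0.008 m and angle between the x axis of caddy and the x axis of mat, either way round below 0.2 rad and angle between caddy's own z axis and vertical below 0.05 rad and linear speed of caddy below 0.02 m/s); the robot touches nothing.
It fails at once if the orange terminal block is shifted by more than 30 mm (distance of orange_block from where it was at the start of the episode above 0.03 m).
It fails at once if the flux tin is shifted by more than 30 mm (distance of tin from where it was at the start of the episode above 0.03 m).
It fails at once if the tip cleaner is shifted by more than 30 mm (distance of cleaner from where it was at the start of the episode above 0.03 m).
It fails at once if the caddy is tipped by more than 0.4 rad (23 degrees) (angle between caddy's own z axis and vertical above 0.4 rad).
It also fails if it takes over 72 s, if anything falls off the work surface, if the arm or the gripper's body presses on something with over 40 N, if the wrist force passes 120 N, or if a joint passes its speed limit or range.

## Working session

There is one attempt and no reset: what is moved stays moved. The work goes in short steps, Python scripts to look and compute and a shell command to move; the robot and the scene stay as the last step left them, time stands still between calls to the robot, and variables do not carry over. Pictures are saved under pics/ and viewed, at most 10 in all, crops included, and the job is handed in when it is done.

```bash
mkdir -p pics; ls
python3 - <<'E'
from cell import bot, eyes
import cv2
s=bot.sense(); print({k:s[k] for k in('time_s','ee_pos','orientation','gripper_width')}, bot.tips_ahead)
for n in('top','side'):
    print(n,eyes.camera_params(n)); cv2.imwrite(f'pics/{n}0.png',eyes.camera(n))
E
```

```text
pics
{'time_s': 0.0, 'ee_pos': array([ 0.17360818, -0.57376004,  0.25546661]), 'orientation': array([ 9.89229475e-01,  1.46370555e-01, -1.09638053e-04, -8.33701464e-04]), 'gripper_width': 0.08555522728455205} 0.025
top {'vfov': 45.808118178959205, 'cx': 280.3886993301798, 'cy': 207.55532003350243, 'xyz': array([ 0.45779018, -0.02992577,  1.20564229]), 'attitude': array([-0.0427432 ,  0.02742618,  0.71573759, -0.6965203 ])}
side {'vfov': 51.95021521654941, 'cx': 275.66582075076184, 'cy': 212.59605082392486, 'xyz': array([0.22790057, 0.65041795, 0.69428953]), 'attitude': array([-0.10358   ,  0.41439056,  0.88053613, -0.20544528])}
```

View pics/top0.png

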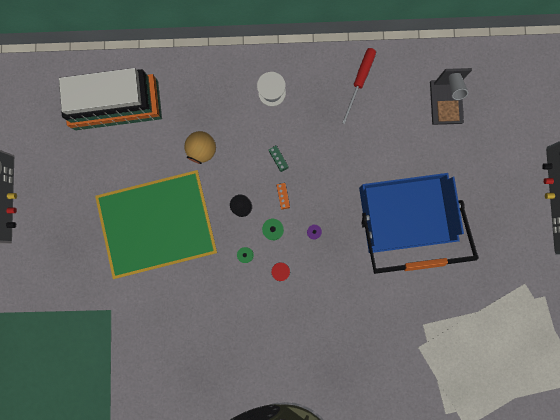

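View pics/side0.png

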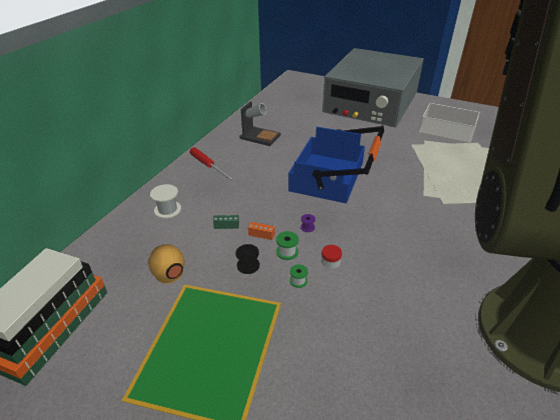

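The top view has the base at the bottom, with +x up and +y to the left. The caddy is at (412,212) with its handle folded toward the robot and the orange grip at (427,265). The mat is at (156,224).

Could be taken for the reel: black (241,206), large green (272,229), small green (245,255), purple (314,232), and the white spool (271,88). Could be taken for the green block: the green one (278,158) or the orange one (283,196).

By the description I choose the large green reel at (272,229) and the green block at (278,158).

```bash
cat > h.py <<'E'
import numpy as np, cv2
from scipy.spatial.transform import Rotation as R
from cell import bot, eyes
def ray(n,p):
    c=eyes.camera_params(n); f=210/np.tan(np.radians(c['vfov']/2))
    d=np.array([(p[0]-c['cx'])/f,-(p[1]-c['cy'])/f,-1.])
    return np.array(c['xyz']),R.from_quat(c['attitude']).apply(d)
def plane(n,p,z):
    o,d=ray(n,p); return o+d*(z-o[2])/d[2]
def tri(p,q):
    o1,d1=ray('top',p); o2,d2=ray('side',q)
    t=np.linalg.lstsq(np.c_[d1,-d2],o2-o1,rcond=None)[0]
    a,b=o1+d1*t[0],o2+d2*t[1]; return (a+b)/2,np.linalg.norm(a-b)
def blobs(im,lo,hi,amin=40):
    m=cv2.inRange(cv2.cvtColor(im,cv2.COLOR_BGR2HSV),np.array(lo),np.array(hi))
    cs=cv2.findContours(m,cv2.RETR_EXTERNAL,cv2.CHAIN_APPROX_NONE)[0]
    return [c for c in cs if cv2.contourArea(c)>amin]
COL=dict(green=((50,90,40),(90,255,255)),orange=((5,150,110),(16,255,255)),blue=((105,120,50),(125,255,255)),red=((0,150,80),(4,255,255)),brass=((12,100,90),(24,230,255)))
def show(n,im,k,amin=40):
    for c in blobs(im,*COL[k],amin):
        r=cv2.minAreaRect(c); print(n,k,np.round(r[0],1),np.round(r[1],1),round(r[2]),int(cv2.contourArea(c)))
E
python3 - <<'E'
from h import *
t=cv2.imread('pics/top0.png'); s=cv2.imread('pics/side0.png')
for k in COL: show('top',t,k)
for k in('green','orange'): show('side',s,k)
cv2.imwrite('pics/crop0.png',np.vstack([cv2.resize(t[135:285,220:480],None,fx=2.2,fy=2.2,interpolation=3)[:, :572],cv2.resize(s[120:300,200:400],(572,240),interpolation=3)])[:600])
E
```

```text
top green [ 55.  364.5] [110. 109.] 0 11693
top green [245.  254.5] [15.2 15.7] 63 182
top green [272.5 229. ] [20. 21.] 90 327
top green [154.8 224.1] [ 79.1 101.9] 76 7776
top green [278.1 158.4] [25.3  8.6] 60 178
top green [279.5  16. ] [ 32. 559.] 90 12457
top orange [425.8 264.1] [ 7.4 42.8] 82 261
top orange [282.8 195.7] [25.3  8.7] 79 189
top orange [109.9 100.8] [42.6 91.5] 82 444
top blue [411.3 212.1] [69.1 97.4] 82 6240
top red [280.5 271.5] [17. 17.] 90 230
top red [364.5  67.6] [ 9.5 41.2] 22 327
top brass [154.8 224.2] [ 85.6 108.7] 76 8986
top brass [200.  146.4] [30.1 26.6] 24 635
top brass [448.  110.5] [19. 20.] 90 369
side green [ 16.6 377.9] [14.9 32.9] 88 138
side green [ 38.3 364.8] [ 7.2 18.2] 41 101
side green [ 51.  350.5] [ 7.1 16.7] 42 92
side green [ 63. 337.] [ 6.6 16.1] 41 80
side green [ 74.  324.5] [ 6.4 14.8] 45 73
side green [ 84.8 312.2] [ 6.3 13.8] 42 64
side green [ 37.6 334.2] [19.  84.6] 51 537
side green [ 73.2 296.7] [ 7.7 15.3] 42 75
side green [201.9 351.1] [114.5 131.5] 17 12431
side green [ 98.1 297.1] [ 6.1 23. ] 41 86
side green [ 83.  286.5] [ 7.8 13.4] 45 67
side green [298.5 275.5] [17. 23.] 0 313
side green [286.5 253. ] [12. 21.] 90 63
side green [287. 239.] [16. 22.] 90 267
side green [225.6 221.4] [12.6 23.5] 86 224
side green [ 94.8 101.4] [189.4 380. ] 51 45273
side orange [ 54.8 328.4] [ 28.9 135.9] 49 1346
side orange [174.5 271. ] [10. 11.] 90 84
side orange [261.  230.3] [26.9 13.5] 11 301
side orange [374.7 147.3] [ 7.9 24.3] 20 123
```

View pics/crop0.png

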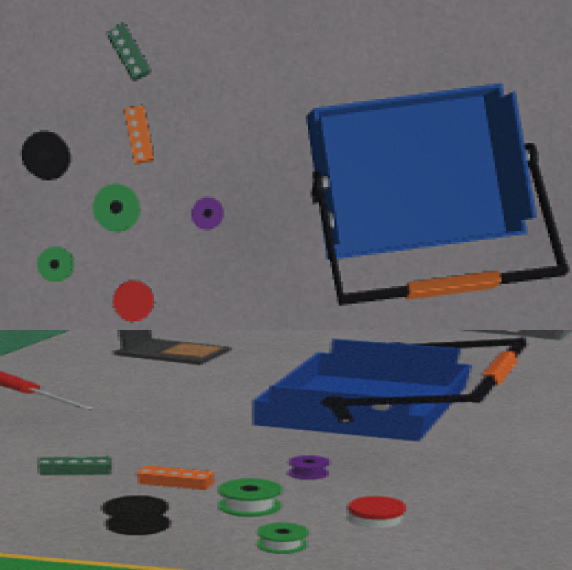

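The crop shows the large green reel at (272,229), clearly bigger than the small green one at (245,255). The green block is at (278,158), above the orange one. The handle is near level with its grip at (426,264), and the hinge knobs are at about (364,219) and (462,203).

Run:
```python
from h import *
np.set_printoptions(precision=4,suppress=True)
t=cv2.imread('pics/top0.png')
g,e=tri((425.8,264.1),(374.7,147.3)); print('grip tri',g,e)
def rect(k,pt,z):
    c=min(blobs(t,*COL[k]),key=lambda c:np.hypot(*(np.array(cv2.minAreaRect(c)[0])-pt)))
    b=np.array([plane('top',p,z)[:2] for p in cv2.boxPoints(cv2.minAreaRect(c))])
    e1,e2=b[1]-b[0],b[2]-b[1]
    L,S=(e1,e2) if np.linalg.norm(e1)>np.linalg.norm(e2) else (e2,e1)
    print(k,pt,'c',b.mean(0),'long',np.linalg.norm(L),np.linalg.norm(S),'longyaw',np.degrees(np.arctan2(L[1],L[0]))%180)
rect('green',(278,158),.022); rect('green',(272,229),.042); rect('orange',(283,196),.022)
rect('brass',(155,224),.002); rect('orange',(426,264),g[2]); rect('red',(280,271),.032)
print('hinge', plane('top',(364.5,219),.08),plane('top',(461.8,203.2),.08))
for p in [(241,206)]: print('black',plane('top',p,.03))
print('cleaner',plane('top',(200,147),.035))
# blue polygon
c=max(blobs(t,*COL['blue']),key=cv2.contourArea)
for p in cv2.approxPolyDP(c,2,True)[:,0]: print(p,plane('top',p,.06)[:2],plane('top',p,.096)[:2])
# side-cam reel top
print('reel',tri((272.5,229),(287,239)))
print(tri((278.1,158.4),(225.6,221.4)))
```

```text
grip tri [ 0.4358 -0.3181  0.1191] 0.0019289895583296064
green (278, 158) c [ 0.6958 -0.0034] long 0.0620206553139749 0.020781070967364323 longyaw 27.804297842045457
green (272, 229) c [0.5241 0.0136] long 0.04935526737861919 0.04688883544350513 longyaw 88.40580514812935
orange (283, 196) c [ 0.6045 -0.0124] long 0.061166980419593835 0.020815364592415814 longyaw 9.132571845017992
brass (155, 224) c [0.5469 0.3023] long 0.2673943565961711 0.21070644407181047 longyaw 102.49316467617469
orange (426, 264) c [ 0.4349 -0.3184] long 0.09225413263078472 0.01581560129069918 longyaw 96.08690505952411
red (280, 271) c [ 0.4245 -0.0023] long 0.03991752461117764 0.03951596988008519 longyaw 88.52195509446979
hinge [ 0.5388 -0.1966  0.08  ] [ 0.5685 -0.417   0.08  ]
black [0.5816 0.0878 0.03  ]
cleaner [0.7266 0.1835 0.035 ]
[454 178] [ 0.6295 -0.4097] [ 0.6241 -0.3977]
[449 179] [ 0.6275 -0.3981] [ 0.6222 -0.3865]
[447 173] [ 0.6417 -0.3943] [ 0.6359 -0.3829]
[363 184] [ 0.6217 -0.1995] [ 0.6165 -0.1942]
[359 188] [ 0.6126 -0.1899] [ 0.6077 -0.1849]
[363 212] [ 0.5565 -0.1968] [ 0.5534 -0.1915]
[370 216] [ 0.5469 -0.2124] [ 0.5441 -0.2067]
[367 222] [ 0.5332 -0.205 ] [ 0.5308 -0.1995]
[372 232] [ 0.5099 -0.2154] [ 0.5083 -0.2096]
[372 251] [ 0.4665 -0.2135] [ 0.4662 -0.2077]
[458 240] [ 0.4863 -0.4101] [ 0.4854 -0.3982]
[458 234] [ 0.5    -0.4109] [ 0.4987 -0.399 ]
[463 231] [ 0.5065 -0.4227] [ 0.505  -0.4104]
reel (array([0.5255, 0.0142, 0.0405]), np.float64(0.0029258712358318606))
(array([ 0.6984, -0.0026,  0.0145]), np.float64(0.0028515600664708297))
```

```bash
cat >> h.py <<'E'
np.set_printoptions(precision=4,suppress=True)
def plan(xyz,yaw,tilt=0):
    """remaining turn (rotvec deg, tool axes) to the pose (tool x at world yaw deg, z down, then tilted about tool y),
    and the shift to xyz in tool axes now and after the turn"""
    s=bot.sense(); A=R.from_quat(s['orientation'])
    B=R.from_euler('z',yaw,degrees=True)*R.from_euler('x',180,degrees=True)*R.from_euler('y',tilt,degrees=True)
    d=np.array(xyz)-s['ee_pos']
    print('t',round(s['time_s'],2),'pos',s['ee_pos'],'J',s['joints'],'w',round(s['gripper_width'],4),'F',s['ft_force'])
    print('turn',(A.inv()*B).as_rotvec(degrees=True),'shift now',A.inv().apply(d),'after',B.inv().apply(d))
E
python3 -m handwheel '{"delta_pos":[[0,0,0],[0,0,0]],"rotation":[[0,0,8],[0,0,8.8]],"gripper":[0.085,0.085]}' 40
python3 -c "
from h import *
plan([.525,.014,.12],0)"
```

```text
time_s: 0.35
ee_pos: [0.1737, -0.574, 0.2558]
orientation: [1.0, -0.002, -0.0, -0.0]
ft_force: [-0.7, -0.6, 0.1]
gripper_width: 0.0847
gripper_force: 0.0
t 0.35 pos [ 0.1737 -0.574   0.2558] J [-1.277   0.3139 -0.0477  1.2102  0.      1.8689] w 0.0847 F [-0.7096 -0.6308  0.1   ]
turn [-0.0567  0.0159 -0.2502] shift now [ 0.3488 -0.5894  0.1363] after [ 0.3513 -0.588   0.1358]
```

```bash
python3 -m handwheel '{"delta_pos":[[0.029,-0.049,0],[0.029,-0.049,0],[0.029,-0.049,0],[0.029,-0.049,0],[0.029,-0.049,0],[0.029,-0.049,0],[0.029,-0.049,0.02],[0.029,-0.049,0.03],[0.029,-0.049,0.03],[0.029,-0.049,0.03],[0.029,-0.049,0.02],[0.029,-0.049,0]],"rotation":[[0,0,0],[0,0,0],[0,0,0],[0,0,0],[0,0,0],[0,0,0],[0,0,0],[0,0,0],[0,0,0],[0,0,0],[0,0,0],[0,0,-10]],"gripper":[0.085,0.085,0.085,0.085,0.085,0.085,0.085,0.085,0.085,0.085,0.085,0.075]}'
python3 -m handwheel '{"delta_pos":[[0,0,0]],"rotation":[[0,0,-5]],"gripper":[0.075]}'
python3 -c "
from h import *
plan([.525,.014,.035],15)"
```

```text
time_s: 1.85
ee_pos: [0.5179, 0.0114, 0.1268]
orientation: [0.996, 0.09, -0.002, 0.0]
ft_force: [0.3, -1.0, 0.4]
gripper_width: 0.0748
gripper_force: 0.0
time_s: 1.98
ee_pos: [0.5205, 0.013, 0.1283]
orientation: [0.991, 0.135, 0.0, -0.0]
ft_force: [-0.4, -0.4, -0.1]
gripper_width: 0.075
gripper_force: 0.0
t 1.98 pos [0.5205 0.013  0.1283] J [ 0.0246  0.2553 -0.4322  0.883   0.0008  2.8951] w 0.075 F [-0.4001 -0.3919 -0.0731]
turn [-0.0398 -0.0251  0.5331] shift now [0.0046 0.0003 0.0933] after [0.0046 0.0002 0.0933]
```

```bash
python3 -m handwheel '{"delta_pos":[[0.003,0,0.03],[0,0,0.03],[0,0,0.025],[0,0,0.008],[0,0,0],[0,0,0],[0,0,0],[0,0,0]],"rotation":[[0,0,0],[0,0,0],[0,0,0],[0,0,0],[0,0,0],[0,0,0],[0,0,0],[0,0,0]],"gripper":[0.075,0.075,0.075,0.075,0.03,0.03,0.03,0.03]}' 30
python3 -c "
from h import *
plan([.525,.014,.035],15)"
```

```text
time_s: 2.98
ee_pos: [0.5226, 0.0104, 0.0367]
orientation: [0.991, 0.131, 0.001, 0.0]
ft_force: [-0.0, -0.2, 4.4]
gripper_width: 0.048
gripper_force: 31.3
t 2.98 pos [0.5226 0.0104 0.0367] J [ 0.02    0.3645 -0.5269  0.6777 -0.0001  2.8992] w 0.048 F [-0.0402 -0.1803  4.4254]
turn [ 0.0296 -0.0931  0.0312] shift now [ 0.0033 -0.0028  0.0017] after [ 0.0033 -0.0028  0.0017]
```

```bash
python3 -m handwheel '{"delta_pos":[[0,0,-0.04],[0,0,-0.06],[0,0,-0.06],[-0.0077,0.0463,0],[-0.0077,0.0463,0],[-0.0077,0.0463,0],[-0.0077,0.0463,0],[-0.0077,0.0463,0],[-0.0077,0.0463,0],[0,0,0]],"rotation":[[0,0,0],[0,0,0],[0,0,0],[0,0,0],[0,0,0],[0,0,0],[0,0,0],[0,0,0],[0,0,8.8],[0,0,0]],"gripper":[0.03,0.03,0.03,0.03,0.03,0.03,0.03,0.03,0.03,0.03]}'
python3 -c "
from h import *
cv2.imwrite('pics/top1.png',eyes.camera('top'));cv2.imwrite('pics/side1.png',eyes.camera('side'))
plan([.550,-.270,.046],6.2)"
```

```text
time_s: 4.22
ee_pos: [0.5491, -0.2729, 0.1956]
orientation: [0.999, 0.052, 0.0, 0.0]
ft_force: [0.1, 1.2, -1.3]
gripper_width: 0.0485
gripper_force: 31.7
t 4.33 pos [ 0.5488 -0.2699  0.1955] J [-0.4573  0.3648 -0.1156  1.0915  0.0005  2.5757] w 0.0484 F [ 0.2098  0.4433 -1.3262]
turn [-0.0537  0.0356  0.0246] shift now [0.0013 0.0004 0.1495] after [0.0012 0.0003 0.1495]
```

View pics/side1.png

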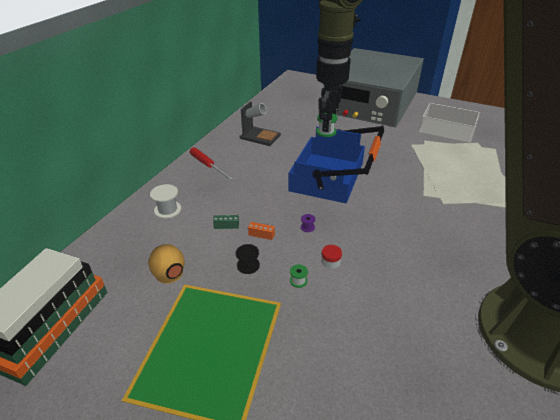

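The reel is in the jaws at (327,127), above the caddy at (330,165). The bystanders have not moved. Next I lower it and release.

```bash
python3 -m handwheel '{"delta_pos":[[0.001,0,0.04],[0,0,0.05],[0,0,0.04],[0,0,0.018],[0,0,0],[0,0,0],[0,0,0],[0,0,-0.04],[0,0,-0.06],[0,0,-0.06]],"rotation":[[0,0,0],[0,0,0],[0,0,0],[0,0,0],[0,0,0],[0,0,0],[0,0,0],[0,0,0],[0,0,-10.5],[0,0,-10.5]],"gripper":[0.03,0.03,0.03,0.03,0.062,0.062,0.062,0.062,0.062,0.062]}'
python3 -c "
from h import *
plan([.6965,-.003,.12],27.8)"
```

```text
time_s: 5.58
ee_pos: [0.5501, -0.2691, 0.2102]
orientation: [0.971, 0.239, 0.0, -0.0]
ft_force: [1.9, -0.9, 0.1]
gripper_width: 0.062
gripper_force: 0.0
t 5.58 pos [ 0.5501 -0.2691  0.2102] J [-0.4553  0.3572 -0.0922  1.1213  0.0007  2.2044] w 0.062 F [ 1.8664 -0.9366  0.137 ]
turn [-0.0192 -0.037  -0.1883] shift now [ 0.253  -0.1679  0.0904] after [ 0.2536 -0.1671  0.0902]
```

```bash
python3 -m handwheel '{"delta_pos":[[0.05,-0.033,0],[0.05,-0.033,0],[0.05,-0.034,0.03],[0.05,-0.034,0.03],[0.053,-0.034,0.03],[0,0,0]],"rotation":[[0,0,0],[0,0,0],[0,0,0],[0,0,0],[0,0,0],[0,0,0]],"gripper":[0.05,0.05,0.05,0.05,0.05,0.05]}'
python3 -c "
from h import *
t=eyes.camera('top');s=eyes.camera('side');cv2.imwrite('pics/t2.png',np.hstack([cv2.resize(t[130:260,340:480],(280,260)),cv2.resize(s[110:240,200:400],(400,260))]))
plan([.6965,-.003,.032],27.8)"
```

```text
time_s: 6.32
ee_pos: [0.6905, -0.0136, 0.123]
orientation: [0.971, 0.238, -0.001, -0.001]
ft_force: [-0.6, -0.4, 0.6]
gripper_width: 0.0499
gripper_force: 0.0
t 6.42 pos [ 0.6905 -0.0172  0.1255] J [-0.0249  0.5541  0.0114  1.0287 -0.      2.6397] w 0.05 F [-0.6283 -0.8608  0.2096]
turn [-0.0173  0.0354 -0.4659] shift now [ 0.0119 -0.0098  0.0935] after [ 0.0119 -0.0098  0.0935]
```

View pics/t2.png

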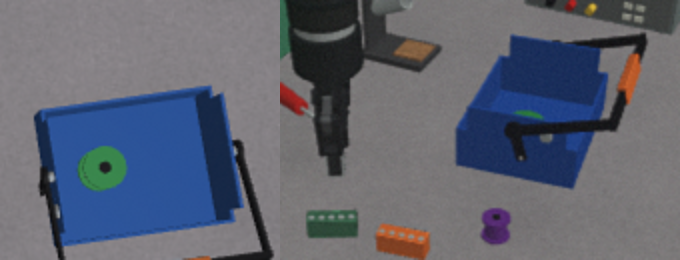

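The reel stands upright in the caddy, at crop position (103,168), and the gripper is above the green block. Next I correct the lateral offset, descend and grasp.

```bash
python3 -m handwheel '{"delta_pos":[[0.012,-0.01,0.02],[0,0,0.025],[0,0,0.025],[0,0,0.023],[0,0,0],[0,0,0],[0,0,0],[0,0,0]],"rotation":[[0,0,0],[0,0,0],[0,0,0],[0,0,0],[0,0,0],[0,0,0],[0,0,0],[0,0,0]],"gripper":[0.05,0.05,0.05,0.05,0.05,0.01,0.01,0.01]}'
python3 -c "
from h import *
plan([.5588,-.3497,.2],6.2)"
```

```text
time_s: 7.42
ee_pos: [0.698, -0.0038, 0.034]
orientation: [0.972, 0.235, 0.001, 0.0]
ft_force: [-2.1, 0.2, 3.9]
gripper_width: 0.0211
gripper_force: 31.0
t 7.42 pos [ 0.698  -0.0038  0.034 ] J [-0.0055  0.642  -0.0644  0.8618 -0.0001  2.661 ] w 0.0211 F [-2.1316  0.195   3.932 ]
turn [ 0.0464 -0.1386 21.0228] shift now [-0.2816  0.2441 -0.1663] after [-0.1757  0.3288 -0.166 ]
```

```bash
python3 -m handwheel '{"delta_pos":[[0,0,-0.046],[0,0,-0.06],[0,0,-0.06],[-0.0402,0.0349,0],[-0.0402,0.0349,0],[-0.0402,0.0349,0],[-0.0402,0.0349,0],[-0.0402,0.0349,0],[-0.0402,0.0349,0],[-0.0402,0.0349,0],[0,0,0],[0,0,0]],"rotation":[[0,0,0],[0,0,0],[0,0,0],[0,0,0],[0,0,0],[0,0,0],[0,0,0],[0,0,0],[0,0,0],[0,0,10.5],[0,0,10.5],[0,0,0]],"gripper":[0.01,0.01,0.01,0.01,0.01,0.01,0.01,0.01,0.01,0.01,0.01,0.01]}'
python3 -c "
from h import *
plan([.5588,-.3497,.044],6.2)"
```

```text
time_s: 8.93
ee_pos: [0.5581, -0.3503, 0.1987]
orientation: [0.999, 0.055, 0.0, -0.0]
ft_force: [0.7, 0.5, -1.1]
gripper_width: 0.0214
gripper_force: 30.4
t 8.93 pos [ 0.5581 -0.3503  0.1987] J [-0.5607  0.4498  0.0178  1.1385  0.0002  2.4715] w 0.0214 F [ 0.7272  0.476  -1.1053]
turn [-0.0002 -0.0202  0.0711] shift now [ 0.0007 -0.0005  0.1547] after [ 0.0008 -0.0005  0.1547]
```

```bash
python3 -m handwheel '{"delta_pos":[[0.001,0,0.04],[0,0,0.05],[0,0,0.04],[0,0,0.025],[0,0,0],[0,0,0],[0,0,0],[0,0,-0.03],[0,0,-0.06],[0,0,-0.06],[0,0,-0.06],[0,0,0]],"rotation":[[0,0,0],[0,0,0],[0,0,0],[0,0,0],[0,0,0],[0,0,0],[0,0,0],[0,0,0],[0,0,0],[0,0,-10],[0,0,-10],[0,0,-10]],"gripper":[0.01,0.01,0.01,0.01,0.045,0.045,0.045,0.045,0.045,0.045,0.045,0.045]}'
python3 -m handwheel '{"delta_pos":[[0,0,0],[0,0,0],[0,0,0],[0,0,0],[0,0,0],[0,0,0]],"rotation":[[0,0,-10],[0,0,-10],[0,0,-10],[0,0,-10],[0,0,-10],[0,0,-10]],"gripper":[0.045,0.045,0.045,0.045,0.045,0.045]}'
python3 - <<'E'
from h import *
t=eyes.camera('top');s=eyes.camera('side')
cv2.imwrite('pics/t3.png',np.hstack([cv2.resize(t[130:290,340:500],(400,400)),cv2.resize(s[110:230,260:400],(400,400))]))
plan([.40,-.322,.25],96.2)
D=np.array([[.314,-.0475,.5997,.2557],[.2553,-.4322,.5206,.1283],[.3645,-.5269,.5227,.0367],[.3648,-.1156,.6116,.1955],[.642,-.0644,.698,.034],[.4498,.0178,.6589,.1987],[.5541,.0114,.6907,.1255]])
j2,j3,r,z=D.T; A=[];b=[]
for q,w,rr,zz in D:
    A+= [[np.sin(q),np.cos(w-q),1,0],[np.cos(q),np.sin(w-q),0,1]]; b+=[rr,zz]
x,res,*_=np.linalg.lstsq(np.array(A),np.array(b),rcond=None); print(x,res)
E
```

```text
time_s: 10.42
ee_pos: [0.5626, -0.3504, 0.2607]
orientation: [0.949, 0.316, 0.004, 0.004]
ft_force: [1.6, 0.1, -0.4]
gripper_width: 0.0451
gripper_force: 0.0
time_s: 11.18
ee_pos: [0.56, -0.3487, 0.2539]
orientation: [0.664, 0.748, 0.0, 0.0]
ft_force: [0.1, 0.9, 0.3]
gripper_width: 0.0452
gripper_force: 0.0
t 11.28 pos [ 0.5599 -0.3488  0.2538] J [-0.5572  0.4292  0.1125  1.2537  0.      0.9002] w 0.045 F [-0.1711  0.0155 -1.0246]
turn [0.0206 0.0156 0.2977] shift now [ 0.0447 -0.1558  0.0037] after [ 0.0439 -0.1561  0.0038]
[ 0.5321  0.4388  0.0388 -0.1037] [0.0012]
```

View pics/t3.png

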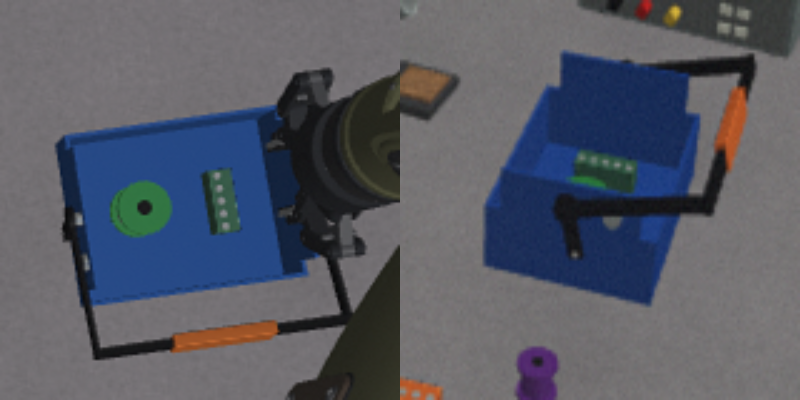

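Both items lie in the caddy: the reel at crop (142,208), the green block at (220,200). The handle is still folded. Next I tilt the tool to come at the grip along the handle's radius.

```bash
sed -i "s/euler('y',tilt/euler('x',-tilt/" h.py
python3 -m handwheel '{"delta_pos":[[0.011,-0.039,0],[0.011,-0.039,0],[0.011,-0.039,0],[0.011,-0.039,0],[0,0,0],[0,0,0],[0,0,0],[0,0,0]],"rotation":[[0,0,0],[0,0,0],[0,0,0],[0,0,0],[-10,0,0],[-10,0,0],[-10,0,0],[0,0,0]],"gripper":[0.06,0.06,0.06,0.06,0.06,0.06,0.06,0.06]}'
python3 -c "
from h import *
plan([.358,-.326,.2],96.2,65)"
```

```text
time_s: 12.28
ee_pos: [0.3969, -0.3218, 0.2521]
orientation: [0.647, 0.718, 0.192, 0.172]
ft_force: [0.1, -0.7, -0.1]
gripper_width: 0.0595
gripper_force: 0.0
t 12.28 pos [ 0.3969 -0.3218  0.2521] J [-0.9433 -0.0704 -0.6036  0.7599  0.4477  0.5871] w 0.0595 F [ 0.0811 -0.6579 -0.0712]
turn [-35.1005   0.0586  -0.2441] shift now [-0.0003 -0.0599  0.0256] after [-0.     -0.0637 -0.0135]
```

```bash
python3 -m handwheel '{"delta_pos":[[0,0,0],[0,0,0],[0,0,0],[0,0,0],[0,-0.032,-0.007],[0,-0.032,-0.007],[0,0,0]],"rotation":[[-9,0,0],[-9,0,0],[-9,0,0],[-8,0,0],[0,0,0],[0,0,0],[0,0,0]],"gripper":[0.06,0.06,0.06,0.06,0.06,0.06,0.06]}'
python3 -c "
from h import *
plan([.358,-.326,.155],96.2,65)"
```

```text
time_s: 13.15
ee_pos: [0.3602, -0.3276, 0.2]
orientation: [0.565, 0.627, 0.401, 0.356]
ft_force: [0.4, 0.2, 0.6]
gripper_width: 0.0602
gripper_force: 0.0
t 13.15 pos [ 0.3602 -0.3276  0.2   ] J [-1.3377  0.094  -0.9545  0.2678  1.1162  0.2878] w 0.0602 F [0.3606 0.2266 0.6366]
turn [-0.1462 -0.1283 -0.2852] shift now [ 0.0016 -0.0416  0.0172] after [ 0.0018 -0.0416  0.0171]
```

```bash
python3 -m handwheel '{"delta_pos":[[0.001,-0.02,0.009],[0,-0.021,0.009],[0,0,0.02],[0,0,0]],"rotation":[[0,0,0],[0,0,0],[0,0,0],[0,0,0]],"gripper":[0.06,0.06,0.06,0.06]}'
python3 - <<'E'
from h import *
t=eyes.camera('top');s=eyes.camera('side')
cv2.imwrite('pics/t4.png',np.hstack([cv2.resize(t[190:290,370:490],(400,333)),cv2.resize(s[90:210,310:430],(333,333))]))
for n,i in(('top',t),('side',s)): show(n,i[:, :] ,'orange',30)
plan([.4303,-.3186,.1216],96.2,65)
E
```

```text
time_s: 13.65
ee_pos: [0.3783, -0.3255, 0.1491]
orientation: [0.562, 0.629, 0.4, 0.358]
ft_force: [0.2, 0.3, -0.1]
gripper_width: 0.06
gripper_force: 0.0
top orange [429.4 264.1] [ 6.9 42.1] 82 240
top orange [282.8 195.7] [25.3  8.7] 79 189
top orange [109.9 101. ] [42.5 91.5] 82 454
side orange [ 54.8 328.4] [ 28.9 135.9] 49 1348
side orange [174.3 270.8] [ 8.5 13.4] 45 84
side orange [261.  230.3] [26.9 13.5] 11 298
side orange [375.6 147.6] [ 7.3 24. ] 18 113
t 13.75 pos [ 0.3775 -0.3256  0.1494] J [-1.2921  0.2069 -1.0222  0.0003  1.1051  0.3782] w 0.0599 F [ 0.3819 -0.8372  0.3789]
turn [-0.0298 -0.2     0.1069] shift now [ 0.0011 -0.0026  0.06  ] after [ 0.0013 -0.0027  0.06  ]
```

View pics/t4.png

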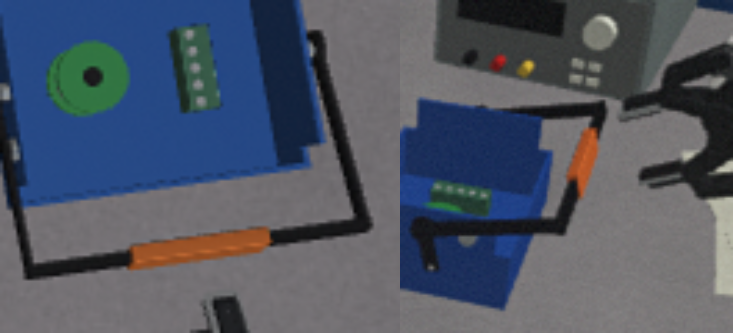

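The crop shows the jaws approaching the grip from outside: fingertips at side-crop (640,110) and (650,180), grip at (585,160). J3 is near its limit, and the grip has shifted slightly in the top view. I ease the tilt and remeasure the caddy.

```bash
python3 -m handwheel '{"delta_pos":[[0,0,0],[0,0,0],[0,0,0]],"rotation":[[6,0,0],[6,0,0],[0,0,0]],"gripper":[0.06,0.06,0.06]}'
python3 - <<'E'
from h import *
t=eyes.camera('top');s=eyes.camera('side');t0=cv2.imread('pics/top0.png')
for im in(t0,t):
    c=max(blobs(im,*COL['blue']),key=cv2.contourArea)
    print([(tuple(map(int,p)),*plane('top',p,.06)[:2].round(4)) for p in cv2.approxPolyDP(c,2,True)[:,0]])
    show('t',im[255:275,380:480],'orange',30)
print(tri((429.4,264.1),(375.6,147.6)))
plan([.4303,-.3186,.1216],96.2,53)
E
```

```text
time_s: 14.12
ee_pos: [0.3779, -0.3268, 0.1514]
orientation: [0.595, 0.668, 0.332, 0.299]
ft_force: [-0.2, 0.8, 0.7]
gripper_width: 0.0597
gripper_force: 0.0
[((454, 178), np.float64(0.6295), np.float64(-0.4097)), ((449, 179), np.float64(0.6275), np.float64(-0.3981)), ((447, 173), np.float64(0.6417), np.float64(-0.3943)), ((363, 184), np.float64(0.6217), np.float64(-0.1995)), ((359, 188), np.float64(0.6126), np.float64(-0.1899)), ((363, 212), np.float64(0.5565), np.float64(-0.1968)), ((370, 216), np.float64(0.5469), np.float64(-0.2124)), ((367, 222), np.float64(0.5332), np.float64(-0.205)), ((372, 232), np.float64(0.5099), np.float64(-0.2154)), ((372, 251), np.float64(0.4665), np.float64(-0.2135)), ((458, 240), np.float64(0.4863), np.float64(-0.4101)), ((458, 234), np.float64(0.5), np.float64(-0.4109)), ((463, 231), np.float64(0.5065), np.float64(-0.4227))]
t orange [45.8  9.1] [ 7.4 42.8] 82 261
[((457, 176), np.float64(0.634), np.float64(-0.4168)), ((452, 178), np.float64(0.6296), np.float64(-0.4051)), ((448, 172), np.float64(0.6439), np.float64(-0.3967)), ((366, 184), np.float64(0
[... 210 characters left out ...]
.float64(0.5397), np.float64(-0.2213)), ((371, 224), np.float64(0.5283), np.float64(-0.2139)), ((376, 234), np.float64(0.5051), np.float64(-0.2243)), ((376, 251), np.float64(0.4662), np.float64(-0.2226)), ((462, 239), np.float64(0.4884), np.float64(-0.4193)), ((461, 233), np.float64(0.5021), np.float64(-0.4179)), ((467, 232), np.float64(0.504), np.float64(-0.4316))]
t orange [49.4  9.2] [ 6.9 42.1] 82 240
(array([ 0.4354, -0.3274,  0.1133]), np.float64(0.0018360866930384665))
t 14.22 pos [ 0.3769 -0.3256  0.1492] J [-1.208   0.0936 -0.9532  0.203   0.8853  0.405 ] w 0.0601 F [-1.085  -0.1566 -0.0984]
turn [ 0.0796 -0.0907  0.1139] shift now [0.001  0.0103 0.0597] after [0.0011 0.0104 0.0597]
```

```bash
python3 -m handwheel '{"delta_pos":[[-0.008,0.006,0.01],[0,0,0.02],[0,0,0.02],[0,0,0.012],[0,0,0]],"rotation":[[0,0,0],[0,0,0],[0,0,0],[0,0,0],[0,0,0]],"gripper":[0.06,0.06,0.06,0.06,0.06]}'
python3 - <<'E'
from h import *
plan([.4306,-.328,.117],96.5,53)
E
```

```text
time_s: 14.85
ee_pos: [0.4305, -0.3266, 0.1145]
orientation: [0.597, 0.667, 0.333, 0.296]
ft_force: [0.8, -0.0, -0.5]
gripper_width: 0.0599
gripper_force: 0.0
t 14.85 pos [ 0.4305 -0.3266  0.1145] J [-1.0832  0.1963 -0.9752 -0.0516  0.8375  0.5815] w 0.0599 F [ 0.766  -0.0382 -0.4752]
turn [-0.0416  0.0005 -0.2245] shift now [-0.0014  0.002  -0.0015] after [-0.0014  0.002  -0.0015]
```

```bash
python3 -m handwheel '{"delta_pos":[[0,0.002,0],[0,0,0],[0,0.0104,-0.0035],[0,0.0106,-0.0026],[0,0.0107,-0.0017],[0,0.0108,-0.0008],[0,0,0]],"rotation":[[0,0,0],[0,0,0],[0,0,0],[0,0,0],[0,0,0],[0,0,0],[0,0,0]],"gripper":[0.034,0.034,0.034,0.034,0.034,0.034,0.034]}' 20
python3 - <<'E'
from h import *
t=eyes.camera('top');s=eyes.camera('side')
cv2.imwrite('pics/t5.png',np.hstack([cv2.resize(t[140:290,350:490],(400,429)),cv2.resize(s[70:210,280:420],(400,429))]))
show('t',t[200:280,360:500],'orange',20);show('s',s[60:230,280:480],'orange',20)
plan([.4306,-.328,.117],96.5,53)
E
```

```text
time_s: 15.72
ee_pos: [0.4511, -0.3256, 0.1582]
orientation: [0.596, 0.667, 0.332, 0.298]
ft_force: [-0.3, -0.0, 0.8]
gripper_width: 0.034
gripper_force: 0.0
t orange [61.1 57.1] [10.3 19.6] 82 166
t orange [89.4 50.8] [13.   8.8] 35 58
s orange [90.4 73.2] [ 9.9 20.5] 21 128
t 15.82 pos [ 0.4503 -0.3251  0.157 ] J [-1.0383  0.1139 -0.9334  0.0261  0.8166  0.6405] w 0.0341 F [-1.0251 -1.038   0.4573]
turn [ 0.005   0.111  -0.0963] shift now [-0.0007 -0.0439  0.0081] after [-0.0006 -0.0439  0.0081]
```

View pics/t5.png

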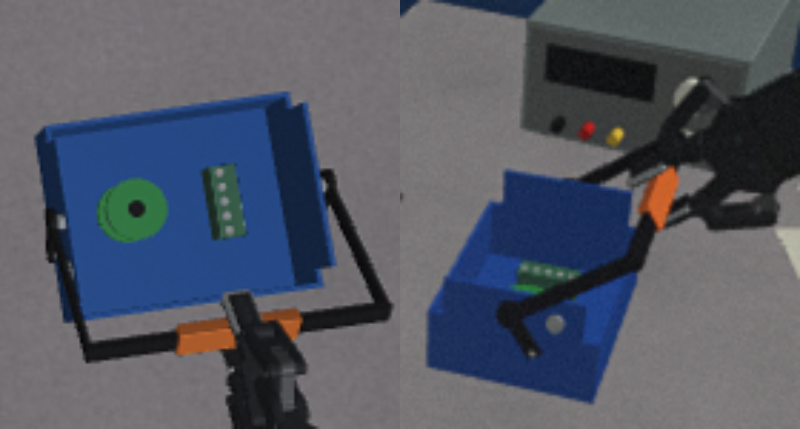

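The grip is caged between the jaws (side crop 655,195), and the handle is at about 35 degrees without dragging the caddy. Next I follow the arc.

```bash
python3 -m handwheel '{"delta_pos":[[0,0.0114,0.0005],[0,0.0114,0.0005],[0,0.0114,0.0005],[0,0.0114,0.0005],[0,0.0114,0.0005],[0,0.0114,0.0005],[0,0.0114,0.0005],[0,0,0]],"rotation":[[5,0,0],[5,0,0],[5,0,0],[5,0,0],[5,0,0],[5,0,0],[5,0,0],[0,0,0]],"gripper":[0.034,0.034,0.034,0.034,0.034,0.034,0.034,0.034]}'
python3 - <<'E'
from h import *
t=eyes.camera('top');s=eyes.camera('side')
c=max(blobs(t,*COL['blue']),key=cv2.contourArea)
print([(tuple(map(int,p)),*plane('top',p,.06)[:2].round(4)) for p in cv2.approxPolyDP(c,2,True)[:,0]])
cv2.imwrite('pics/t6.png',s)
plan([.555,-.3125,.211],96.5,0)
E
```

```text
time_s: 16.82
ee_pos: [0.5157, -0.3181, 0.2025]
orientation: [0.658, 0.737, 0.117, 0.104]
ft_force: [0.7, 0.3, -0.5]
gripper_width: 0.0336
gripper_force: 0.0
[((464, 217), np.float64(0.5386), np.float64(-0.427)), ((457, 176), np.float64(0.634), np.float64(-0.4168)), ((452, 178), np.float64(0.6296), np.float64(-0.4051)), ((450, 172), np.float64(0.6438), np.float64(-0.4013)), ((370, 183), np.float64(0.6235), np.float64(-0.2158)), ((362, 188), np.float64(0.6124), np.float64(-0.1968)), ((366, 211), np.float64(0.5587), np.float64(-0.2038)), ((373, 215), np.float64(0.549), np.float64(-0.2194)), ((373, 220), np.float64(0.5374), np.float64(-0.2189)), ((380, 229), np.float64(0.5163), np.float64(-0.234)), ((410, 225), np.float64(0.5236), np.float64(-0.3029)), ((412, 221), np.float64(0.5327), np.float64(-0.308)), ((423, 220), np.float64(0.5343), np.float64(-0.3332)), ((420, 199), np.float64(0.5829), np.float64(-0.329)), ((429, 196), np.float64(0.5893), np.float64(-0.35)), ((433, 198), np.float64(0.5844), np.float64(-0.3589)), ((433, 203), np.float64(0.5728), np.float64(-0.3582)), ((451, 198), np.float64(0.5832), np.float64(-0.4)), ((451, 213), np.float64(0.5486), np.float64(-0.3979)), ((456, 217), np.float64(0.5391), np.float64(-0.4088))]
t 16.93 pos [ 0.5134 -0.3178  0.2012] J [-0.6647  0.1767 -0.3964  0.7711  0.2191  0.8208] w 0.0339 F [ 0.2567  0.4682 -0.8099]
turn [17.9854 -0.0797 -0.1748] shift now [0.0007 0.0429 0.0037] after [ 0.0006  0.042  -0.0098]
```

```bash
python3 -m handwheel '{"delta_pos":[[0,0,0],[0,0,0],[0,0.0091,0.0013],[0,0.0091,0.0013],[0,0,0]],"rotation":[[0,0,0],[0,0,0],[4,0,0],[4,0,0],[0,0,0]],"gripper":[0.01,0.01,0.01,0.01,0.01]}' 40
python3 - <<'E'
from h import *
s=bot.sense();print(s['wrist_torque'])
plan([.555,-.3125,.208],96.5,0)
E
```

```text
time_s: 17.55
ee_pos: [0.532, -0.3158, 0.2064]
orientation: [0.664, 0.742, 0.065, 0.057]
ft_force: [-6.7, 3.0, 16.6]
gripper_width: 0.0253
gripper_force: 42.5
[0.481  1.042  0.0858]
t 17.55 pos [ 0.532  -0.3158  0.2064] J [-0.5912  0.2671 -0.2386  0.9326  0.1126  0.8763] w 0.0253 F [-6.682   2.9647 16.6075]
turn [ 9.9502 -0.043  -0.1527] shift now [0.0007 0.0231 0.0024] after [ 0.0007  0.0232 -0.0016]
```

```bash
python3 -m handwheel '{"delta_pos":[[0,0.008,0.0003],[0,0.008,0.0003],[0,0.008,0.0003],[0,0,0]],"rotation":[[3.5,0,0],[3.5,0,0],[3.5,0,0],[0,0,0]],"gripper":[0.01,0.01,0.01,0.01]}'
python3 - <<'E'
from h import *
s=bot.sense();print(s['wrist_torque'])
t=eyes.camera('top');cv2.imwrite('pics/t7.png',eyes.camera('side'))
c=max(blobs(t,*COL['blue']),key=cv2.contourArea)
print([(tuple(map(int,p)),*plane('top',p,.06)[:2].round(4)) for p in cv2.approxPolyDP(c,2,True)[:,0] if p[0]<390 or p[0]>445])
plan([.555,-.3125,.208],96.5,0)
E
```

```text
time_s: 18.05
ee_pos: [0.556, -0.3133, 0.2088]
orientation: [0.667, 0.745, -0.003, -0.003]
ft_force: [-3.8, 4.9, 14.3]
gripper_width: 0.0254
gripper_force: 42.3
[ 0.9081  1.425  -0.0298]
[((372, 251), np.float64(0.4665), np.float64(-0.2135)), ((454, 241), np.float64(0.4843), np.float64(-0.4009)), ((465, 223), np.float64(0.5247), np.float64(-0.4284)), ((465, 218), np.float64(0.5362), np.float64(-0.4291)), ((456, 218), np.float64(0.5368), np.float64(-0.4086)), ((452, 223), np.float64(0.5255), np.float64(-0.3988)), ((456, 229), np.float64(0.5116), np.float64(-0.4071)), ((455, 235), np.float64(0.4979), np.float64(-0.404)), ((387, 223), np.float64(0.5296), np.float64(-0.2506)), ((383, 216), np.float64(0.546), np.float64(-0.2422)), ((371, 220), np.float64(0.5376), np.float64(-0.2143)), ((372, 231), np.float64(0.5122), np.float64(-0.2155)), ((376, 233), np.float64(0.5074), np.float64(-0.2244)), ((374, 239), np.float64(0.4937), np.float64(-0.2193)), ((370, 237), np.float64(0.4986), np.float64(-0.2103))]
t 18.15 pos [ 0.5556 -0.3133  0.2088] J [-0.5116  0.411  -0.0174  1.1491 -0.004   0.9489] w 0.0256 F [-3.1154  2.9019 13.4489]
turn [-0.4418 -0.0338 -0.1787] shift now [ 0.0009 -0.0005  0.0008] after [ 0.0009 -0.0005  0.0008]
```

```bash
python3 -m handwheel '{"delta_pos":[[0,0.004,0],[0,0,0],[0,-0.003,-0.001],[0,0,0],[0,0,0],[0,0,-0.04],[0,0,-0.05],[0,0,0],[0,0,0],[0,0,0]],"rotation":[[1,0,0],[0,0,0],[-1,0,0],[0,0,0],[0,0,0],[0,0,0],[0,0,0],[0,0,0],[0,0,0],[0,0,0]],"gripper":[0.01,0.01,0.055,0.055,0.055,0.055,0.055,0.055,0.055,0.055]}'
python3 - <<'E'
from h import *
t=eyes.camera('top');s=eyes.camera('side')
cv2.imwrite('pics/t8.png',np.hstack([cv2.resize(t[140:290,340:480],(400,429)),cv2.resize(s[70:210,280:420],(400,429))]))
show('t',t[150:290,350:500],'orange',20);show('s',s[60:230,280:480],'orange',20)
plan([.555,-.3125,.211],96.5,0)
E
```

```text
time_s: 19.4
ee_pos: [0.5568, -0.3131, 0.2959]
orientation: [0.667, 0.745, -0.003, -0.005]
ft_force: [-0.7, -0.4, -0.5]
gripper_width: 0.0547
gripper_force: 0.0
t orange [78.3 55.4] [12.4 37.2] 82 402
s orange [52.9 46.7] [10.8 19.6] 29 165
t 19.5 pos [ 0.5569 -0.3131  0.2961] J [-0.51    0.388   0.1473  1.3405 -0.0048  0.9506] w 0.0553 F [-0.4795  0.6755 -0.6753]
turn [-0.6425 -0.1246 -0.181 ] shift now [ 0.0006 -0.0008  0.0851] after [ 0.0008 -0.0018  0.0851]
```

View pics/t8.png

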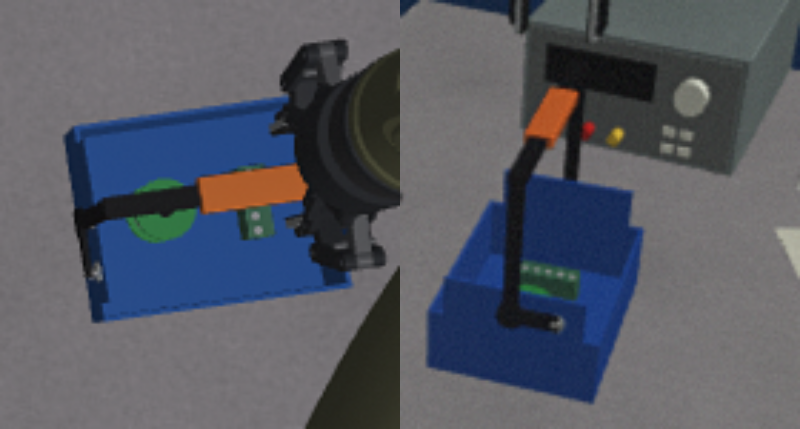

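The handle stands upright by itself with the fingers off it: grip at side crop (553,117), detent lever level at (545,322). I check its angle by a ray and plan the regrasp.

Run:
```python
from h import *
g=plane('side',(332.9,106.7),.205); print(g)
t=eyes.camera('top')
p=[plane('top',q,.205)[:2] for q in ((409,218-0.),(428.3,205.4))]; print(p)
c=max(blobs(t,*COL['blue']),key=cv2.contourArea)
print([(tuple(map(int,p)),*plane('top',p,.06)[:2].round(4)) for p in cv2.approxPolyDP(c,2,True)[:,0] if p[0]<390 or p[0]>445 or p[1]>230])
```

```text
[ 0.5582 -0.3208  0.205 ]
[array([ 0.5294, -0.2671]), array([ 0.5537, -0.307 ])]
[((462, 236), np.float64(0.4952), np.float64(-0.4197)), ((450, 232), np.float64(0.5051), np.float64(-0.3931)), ((449, 222), np.float64(0.528), np.float64(-0.3922)), ((446, 214), np.float64(0.5466), np.float64(-0.3864)), ((387, 223), np.float64(0.5296), np.float64(-0.2506)), ((383, 216), np.float64(0.546), np.float64(-0.2422)), ((371, 220), np.float64(0.5376), np.float64(-0.2143)), ((372, 231), np.float64(0.5122), np.float64(-0.2155)), ((376, 233), np.float64(0.5074), np.float64(-0.2244)), ((374, 239), np.float64(0.4937), np.float64(-0.2193)), ((370, 237), np.float64(0.4986), np.float64(-0.2103)), ((373, 252), np.float64(0.4641), np.float64(-0.2157)), ((461, 240), np.float64(0.4861), np.float64(-0.4169))]
```

```bash
python3 -m handwheel '{"delta_pos":[[0,0,0.03],[0,0,0.04],[0,0,0.016],[0,0,0],[0,0,0],[0,0,0],[0,0,0],[0,0,-0.004],[0,0,-0.008],[0,0,-0.012],[0,0,-0.012],[0,0,0]],"rotation":[[0,0,0],[0,0,0],[0,0,0],[0,0,0],[0,0,0],[0,0,0],[0,0,0],[0,0,0],[0,0,0],[0,0,0],[0,0,0],[0,0,0]],"gripper":[0.055,0.055,0.055,0.055,0.01,0.01,0.01,0.01,0.01,0.01,0.01,0.01]}' 70
python3 - <<'E'
from h import *
s=bot.sense();print(s['wrist_torque'])
cv2.imwrite('pics/s9.png',eyes.camera('side')[60:220,260:440].repeat(3,0).repeat(3,1))
plan([.547,.302,.33],102.5,0)
E
```

```text
time_s: 21.05
ee_pos: [0.558, -0.3139, 0.2494]
orientation: [0.667, 0.745, -0.003, -0.002]
ft_force: [0.1, -0.8, -8.1]
gripper_width: 0.0244
gripper_force: 69.2
[-0.1165 -0.1081  0.0133]
t 21.1 pos [ 0.5576 -0.3138  0.2485] J [-0.5103  0.3976  0.0539  1.2332 -0.0048  0.9502] w 0.0246 F [ 1.4826 -0.2222 -8.4919]
turn [-0.4427  0.0004 -6.1808] shift now [ 0.6132  0.0567 -0.0822] after [ 0.6035  0.123  -0.0815]
```

View pics/s9.png

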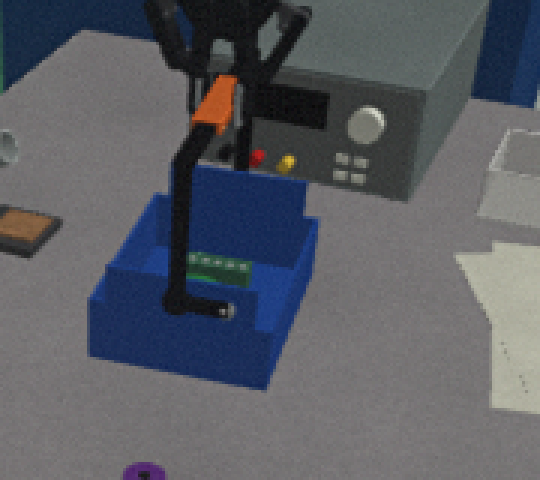

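The caddy hangs level from the grip at crop (215,103), clear of the bench, with its contents in place. Next I raise it higher and carry it over.

```bash
python3 -m handwheel '{"delta_pos":[[0,0,-0.01],[0,0,-0.018],[0,0,-0.022],[0,0,-0.02],[0.004,0,-0.012],[0.01,0.001,0],[0.016,0.0015,0],[0.022,0.002,0],[0.026,0.0024,0],[0.028,0.0026,0],[0.03,0.0028,0],[0.03,0.0028,0]],"rotation":[[0,0,0],[0,0,0],[0,0,0],[0,0,0],[0,0,0],[0,0,0],[0,0,0],[0,0,0],[0,0,0],[0,0,0],[0,0,0],[0,0,0]],"gripper":[0.01,0.01,0.01,0.01,0.01,0.01,0.01,0.01,0.01,0.01,0.01,0.01]}'
python3 -m handwheel '{"delta_pos":[[0.03,0.0028,0],[0.03,0.0028,0],[0.03,0.0028,0],[0.03,0.0028,0],[0.03,0.0028,0],[0.03,0.0028,0],[0.03,0.0028,0],[0.03,0.0028,0],[0.03,0.0028,0],[0.03,0.0028,0],[0.03,0.0028,0],[0.027,0.0026,0]],"rotation":[[0,0,0],[0,0,0],[0,0,0],[0,0,0],[0,0,0],[0,0,0],[0,0,0],[0,0,0],[0,0,0],[0,0,0],[0,0,0],[0,0,0]],"gripper":[0.01,0.01,0.01,0.01,0.01,0.01,0.01,0.01,0.01,0.01,0.01,0.01]}'
python3 -m handwheel '{"delta_pos":[[0.023,0.002,0],[0.018,0.0017,0],[0.012,0.001,0],[0.008,0,0],[0.004,0,0],[0,0,0],[0,0,0],[0,0,0]],"rotation":[[0,0,0],[0,0,0],[0,0,0],[0,0,0],[0,0,0],[0,0,-3],[0,0,-3],[0,0,0]],"gripper":[0.01,0.01,0.01,0.01,0.01,0.01,0.01,0.01]}'
python3 - <<'E'
from h import *
s=bot.sense();print(s['wrist_torque'])
t=eyes.camera('top');cv2.imwrite('pics/t10.png',t)
show('t',t,'orange',20);show('t',t,'red',100);show('t',t,'green',100);show('t',t,'blue',100)
plan([.547,.302,.22],102.5,0)
E
```

```text
time_s: 22.6
ee_pos: [0.5537, -0.1442, 0.3291]
orientation: [0.667, 0.745, -0.003, -0.004]
ft_force: [0.9, -0.5, -7.6]
gripper_width: 0.0246
gripper_force: 69.5
time_s: 24.1
ee_pos: [0.5468, 0.2139, 0.3291]
orientation: [0.667, 0.745, -0.003, -0.004]
ft_force: [0.3, 0.2, -7.4]
gripper_width: 0.0246
gripper_force: 69.6
time_s: 25.1
ee_pos: [0.5461, 0.2763, 0.3296]
orientation: [0.628, 0.778, -0.003, -0.003]
ft_force: [-0.5, 0.1, -7.7]
gripper_width: 0.0242
gripper_force: 69.6
[-0.0966 -0.0616 -0.0067]
t orange [131.5 210.4] [14.1 25. ] 76 293
t orange [282.8 195.7] [25.3  8.7] 79 189
t orange [109.9 100.8] [42.6 91.5] 82 453
t red [280.5 271.5] [17. 17.] 90 230
t red [364.5  67.6] [ 9.5 41.2] 22 329
t green [245.  254.5] [15.2 15.7] 63 182
t green [136.2 226.3] [17.2 22.6] 76 266
t green [169.7 218.4] [23.5 11.4] 76 183
t green [154.8 224.1] [ 79.1 101.9] 76 1034
t green [279.5  16. ] [ 32. 559.] 90 12455
t blue [146.  236.1] [ 47.3 106.7] 76 3244
t blue [153.7 188. ] [27.6 75.7] 87 1346
t 25.15 pos [0.5461 0.2764 0.3296] J [0.4667 0.3291 0.1393 1.3893 0.0036 1.8243] w 0.0245 F [ 0.0494 -1.3482 -8.4015]
turn [-0.5121 -0.0817 -0.283 ] shift now [0.0247 0.0073 0.1096] after [0.0248 0.0065 0.1096]
```

```bash
python3 -m handwheel '{"delta_pos":[[0.01,0.003,0],[0.01,0.0025,0],[0.005,0.001,0.008],[0,0,0.02],[0,0,0.025],[0,0,0.025],[0,0,0.018],[0,0,0.008],[0,0,0.002],[0,0,0]],"rotation":[[0,0,0],[0,0,0],[0,0,0],[0,0,0],[0,0,0],[0,0,0],[0,0,0],[0,0,0],[0,0,0],[0,0,0]],"gripper":[0.01,0.01,0.01,0.01,0.01,0.01,0.01,0.01,0.01,0.01]}'
python3 - <<'E'
from h import *
t=eyes.camera('top');cv2.imwrite('pics/t11.png',t)
plan([.547,.302,.212],102.5,0)
c=max(blobs(t,*COL['blue']),key=cv2.contourArea)
print([(tuple(map(int,p)),*plane('top',p,.068)[:2].round(4)) for p in cv2.approxPolyDP(c,2,True)[:,0]])
E
```

```text
time_s: 26.4
ee_pos: [0.5463, 0.3029, 0.2242]
orientation: [0.627, 0.779, -0.002, -0.003]
ft_force: [-0.4, 0.7, -8.0]
gripper_width: 0.0245
gripper_force: 69.6
t 26.45 pos [0.5464 0.3029 0.2244] J [ 0.5042  0.379  -0.0281  1.1705  0.0041  1.8599] w 0.0247 F [-0.1615 -0.3401 -7.944 ]
turn [-0.437  -0.1169 -0.1804] shift now [-0.0011  0.0004  0.0124] after [-0.001   0.0004  0.0124]
[((200, 247), np.float64(0.4859), np.float64(0.1798)), ((196, 231), np.float64(0.5228), np.float64(0.1887)), ((192, 234), np.float64(0.5162), np.float64(0.198)), ((189, 231), np.float64(0.5232), np.float64(0.2048)), ((189, 215), np.float64(0.5602), np.float64(0.2045)), ((181, 210), np.float64(0.5723), np.float64(0.223)), ((174, 210), np.float64(0.5727), np.float64(0.2392)), ((177, 232), np.float64(0.5217), np.float64(0.2326)), ((165, 232), np.float64(0.5225), np.float64(0.2603)), ((162, 214), np.float64(0.5642), np.float64(0.2672)), ((151, 216), np.float64(0.5603), np.float64(0.2927)), ((147, 220), np.float64(0.5513), np.float64(0.302)), ((150, 226), np.float64(0.5372), np.float64(0.295)), ((148, 233), np.float64(0.5212), np.float64(0.2997)), ((141, 238), np.float64(0.5102), np.float64(0.3159)), ((131, 237), np.float64(0.5131), np.float64(0.3391)), ((124, 248), np.float64(0.4882), np.float64(0.3552)), ((113, 251), np.float64(0.482), np.float64(0.3806)), ((110, 248), np.float64(0.4891), np.float64(0.3876)), ((111, 238), np.float64(0.512), np.float64(0.3855)), ((99, 233), np.float64(0.5243), np.float64(0.4135)), ((104, 261), np.float64(0.4597), np.float64(0.4012)), ((110, 261), np.float64(0.4594), np.float64(0.3874)), ((112, 267), np.float64(0.4456), np.float64(0.3826))]
```

Lower the last 12 mm in small steps, watching for the load to come off.

```bash
python3 -m handwheel '{"delta_pos":[[0,0,0.003],[0,0,0.003],[0,0,0.002],[0,0,0.002],[0,0,0]],"rotation":[[0,0,0],[0,0,0],[0,0,0],[0,0,0],[0,0,0]],"gripper":[0.01,0.01,0.01,0.01,0.01]}'
```

```text
time_s: 27.08
ee_pos: [0.5457, 0.3026, 0.2157]
orientation: [0.627, 0.779, -0.002, -0.003]
ft_force: [-5.6, -2.5, 6.6]
gripper_width: 0.0246
gripper_force: 71.3
```

```bash
python3 -m handwheel '{"delta_pos":[[0,0,0.001],[0,0,0]],"rotation":[[0,0,0],[0,0,0]],"gripper":[0.01,0.01]}'
```

```text
time_s: 27.32
ee_pos: [0.5457, 0.3026, 0.2157]
orientation: [0.627, 0.779, -0.002, -0.003]
ft_force: [-7.5, -4.4, 11.4]
gripper_width: 0.0244
gripper_force: 72.0
```

```bash
python3 -m handwheel '{"delta_pos":[[0,0,-0.002],[0,0,0],[0,0,0],[0,0,0],[0,0,-0.03],[0,0,-0.05],[0,0,-0.05],[-0.06,0,0],[-0.06,0,0],[-0.06,0,0],[-0.06,0,0],[0,0,0]],"rotation":[[0,0,0],[0,0,0],[0,0,0],[0,0,0],[0,0,0],[0,0,0],[0,0,0],[0,0,0],[0,0,0],[0,0,0],[0,0,0],[0,0,0]],"gripper":[0.01,0.055,0.055,0.055,0.055,0.055,0.055,0.055,0.055,0.055,0.055,0.055]}'
python3 - <<'E'
from h import *
t=eyes.camera('top');s=eyes.camera('side');cv2.imwrite('pics/t12.png',t);cv2.imwrite('pics/s12.png',s)
c=max(blobs(t,*COL['blue']),key=cv2.contourArea)
cs=np.vstack(blobs(t,*COL['blue'],100))
r=cv2.minAreaRect(cs);b=np.array([plane('top',p,.062)[:2] for p in cv2.boxPoints(r)]);print(b,b.mean(0))
for k in('orange','green','red','brass'): show('t',t,k,60)
show('s',s[150:420,100:400],'orange',20)
plan([.547,.302,.212],102.5,0)
E
```

```text
time_s: 28.82
ee_pos: [0.5991, 0.0642, 0.3441]
orientation: [0.629, 0.777, -0.003, -0.003]
ft_force: [0.5, 0.8, -0.2]
gripper_width: 0.055
gripper_force: 0.0
[[0.6006 0.4299]
 [0.6148 0.3356]
 [0.4532 0.3064]
 [0.4392 0.3994]] [0.527  0.3678]
t orange [120.1 220.9] [12.4 31.8] 76 339
t orange [282.8 195.7] [25.3  8.7] 79 189
t orange [ 89.1 122.5] [ 6.4 44.4] 86 156
t green [ 55.  364.5] [110. 109.] 0 11684
t green [122.9 269.8] [ 6.3 17.8] 79 85
t green [113.3 195.5] [ 3.4 30.3] 75 73
t green [279.5  16. ] [ 32. 559.] 90 12456
t red [280.5 271.5] [17. 17.] 90 231
t red [364.5  67.6] [ 9.5 41.2] 22 330
t brass [109.6 193.1] [11.  33.9] 59 68
t brass [448.  110.5] [19. 20.] 90 369
s orange [ 74.5 121. ] [10. 11.] 90 85
s orange [ 95.2 121.6] [17.9 52.8] 27 785
s orange [161.   80.3] [26.9 13.5] 11 300
t 28.93 pos [0.5985 0.0677 0.3441] J [0.112  0.3099 0.1455 1.4154 0.0013 1.4695] w 0.0551 F [0.3722 0.3679 0.4539]
turn [-0.5038 -0.1254 -0.2776] shift now [0.2396 0.0005 0.1327] after [0.2399 0.0005 0.1321]
```

```bash
python3 -m handwheel '{"delta_pos":[[-0.06,0,0],[-0.06,0,0],[-0.06,0,0],[-0.06,0,0],[0,-0.02,0],[0,0,0]],"rotation":[[0,0,0],[0,0,0],[0,0,0],[0,0,0],[0,0,0],[0,0,0]],"gripper":[0.055,0.055,0.055,0.055,0.055,0.055]}'
python3 - <<'E'
from h import *
t=eyes.camera('top');s=eyes.camera('side');cv2.imwrite('pics/t13.png',t)
cs=np.vstack(blobs(t,*COL['blue'],100))
print([(tuple(map(int,p)),*plane('top',p,.062)[:2].round(4)) for p in cv2.approxPolyDP(cv2.convexHull(cs),2,True)[:,0]])
for k in('orange','green','brass'): show('t',t,k,60)
b=[c for c in blobs(t,*COL['orange'],100) if cv2.boundingRect(c)[0]<200 and cv2.boundingRect(c)[1]>140]
st=cv2.minAreaRect(b[0])[0]
b=[c for c in blobs(s,*COL['orange'],100) if cv2.boundingRect(c)[0]>150 and cv2.boundingRect(c)[1]>180]
for c in b: q=cv2.minAreaRect(c)[0]; print(q,tri(st,q))
E
```

```text
time_s: 29.68
ee_pos: [0.6298, -0.1699, 0.3439]
orientation: [0.627, 0.779, -0.003, -0.004]
ft_force: [0.7, 0.8, -0.4]
gripper_width: 0.0552
gripper_force: 0.0
[((200, 247), np.float64(0.486), np.float64(0.1809)), ((122, 267), np.float64(0.4449), np.float64(0.3616)), ((113, 267), np.float64(0.4454), np.float64(0.3825)), ((106, 261), np.float64(0.4596), np.float64(0.3989)), ((95, 206), np.float64(0.588), np.float64(0.4259)), ((101, 201), np.float64(0.5993), np.float64(0.4119)), ((182, 182), np.float64(0.6385), np.float64(0.2216)), ((187, 188), np.float64(0.624), np.float64(0.21))]
t orange [126.  219.5] [12.6 44.4] 76 505
t orange [282.8 195.7] [25.3  8.7] 79 189
t orange [109.9 100.8] [42.6 91.5] 82 462
t green [ 55.  364.5] [110. 109.] 0 11691
t green [245.  254.5] [15.2 15.7] 63 182
t green [138.  230.9] [13.8 25.2] 76 244
t green [170.3 223.3] [19.7  9.4] 77 100
t green [154.8 224.1] [ 79.1 101.9] 76 1431
t green [533.    6.5] [13. 52.] 90 444
t green [199.  16.] [ 32. 398.] 90 9954
t brass [154.8 224.2] [ 85.6 108.7] 76 554
t brass [199.9 145.6] [31.  28.1] 24 679
(195.2000274658203, 271.6000061035156) (array([0.5432, 0.3046, 0.2087]), np.float64(0.0029287299013137))
(261.0384826660156, 230.3076934814453) (array([0.4968, 0.261 , 0.2878]), np.float64(0.08196588879674704))
```

```bash
python3 -c "
from cell import bot
print(bot.hand_in())"
```

```text
the job is handed in; nothing more can be done
None
```

The job is handed in at about 30 s of the 72 s allowed: the reel and green block are in the caddy, and it stands released on the mat with its handle up, within about 5 mm of centre and 1° of square by camera, with no result returned.

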